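# Turn the bottle row round into the display rack

### The arm

A 6-joint arm with a two-finger parallel gripper is mounted at the origin on the work surface. World frame = base frame: x ahead of the robot, y to its left, z up, the work surface at z = 0. Lengths are in mm, angles in rad, forces in N, time in s.
With the tool pointing down it reaches from about 425 to 950 mm from the base axis. Payload 3.5 kg.
Tool frame: the origin (TCP) lies at the very end of the fingers, on their centre line; the grasp point (between the pads) lies 19 mm behind it (manip.grip_depth is the z of the grasp point in the tool frame, in mm); z points along the fingers, y is the line along which they close (so a half turn about z gives the same grasp; the last joint's range is limited). The gripper opens to 85 mm and grips with 20 to 120 N. Pads are 22 mm wide; open, the fingers measure 114 mm over their backs; the gripper's body (76 mm by 85 mm) begins 54 mm behind the grasp point. The pads swing forward as they close: fully open they stand 13 mm farther back than shut.
Start: joints at [-0.15, 0.286, 1.577, -0, 1.279, -0.15], TCP at [674.986, 0.032, 231.325] pointing down, gripper open.
Joint ranges: [-2.77, 2.77], [-0.9, 2.22], [0.21, 2.48], [-1.53, 4.67], [0.24, 2.81], [-2.84, 2.84]. Speed limits (rad/s): [2.79, 2.79, 3.14, 3.14, 3.14, 3.14].

### API

Orientations are given as a unit quaternion [w, x, y, z].
In Python, from bench import monitor, viewer, order, manip gives the robot as it stands. The module is installed in compiled form; this text tells all that it offers.
- The arm moves only by the shell command python3 -m pendant 'ROWS' [FORCE]. ROWS is JSON, a list of rows, each an object of numbers: "claw": the opening, from 0 (shut) to 1 (fully open); "dx", "dy", "dz": the shift along the tool's x, y, z in cm; "turn": the turn about the tool's z in rad. A call has exactly 8 rows; each row shifts and turns the commanded pose from where the row before left it, along the tool's axes as they then stand; what a row does not reach is not made up. A row lasts 1/8 s, in which the tool goes at most 62.5 mm and 10.7 degrees, less where a joint would pass 70% of its speed; a pose out of reach is approached as far as the arm can. A call with a gripper value outside its range is refused whole. The fingers move at their own pace and stop on an object; FORCE is the grip in N (left out, the last holds). Time passes only in rows, so rows that do not move let the fingers close, or fill a call up. It gives the time, the measured TCP pose, the force, the opening and the grip force at its end, in the units of the state.
- monitor.state(): the state, without advancing time (a new reading comes with each control period).
- viewer.get_image(name): name is "scene" or "side" or "wrist"; returns the picture (420x560x3 uint8, red, green, blue); there is no depth.
- viewer.calibration(name): a dict with "K" (3x3 intrinsics, pixels), "R" (3x3) and "t" (3): a world point X has camera coordinates R X + t; the wrist camera has in their place "hand_eye" (4x4, takes a point from camera to tool coordinates, whose origin is the TCP and whose axes are the flange's). Camera axes: x right, y down, z forward; pixel columns grow to the right and rows downward; lengths in mm; the calibration is good to about 2 mm. A picture is of the moment at which its call begins: read the wrist's pose just before it. calibration takes no time and is no camera call.
- order.sign_off(): hands the job in; it is judged then, once.
The state is a dict: "t": time; "joint_pos": joint angles; "dq": joint speeds; "tau": joint torques, N m; "eef_pos": TCP position; "orientation": TCP orientation; "wrist_force": force on the tool from outside, world axes, zero at the start; "ft_torque": the same for the moment, N m; "grip_width": finger opening in mm; "gripper_force": force on a finger pad.
Only numpy, scipy, OpenCV 4.12 (cv2) and the standard library are available. Lean on these libraries where they do the work, as an engineer would, in place of code of your own. Each camera call takes 0.05 s, during which the arm holds its last target. There are 200 camera calls.

### The job

Move the four amber bottles from the dark drying rack with the cork pads into the light four-compartment display rack, in reverse order, so that the visitors across the table read the row the way it now reads from the robot's side: the bottle now at the left end goes into the compartment at the right end, the second from the left into the second from the right, and so on. Keep the bottles upright and set each down gently, standing on the floor of its own compartment.

Things in the scene. Friction and masses are not known exactly. Their poses are not given: they have to be found in the camera images.
- bottle_jar: Amber glass bottle with a light wooden stopper, the stout round bottle: body 56 mm across, 120 mm tall, neck and stopper 40 mm across (the thickest); shoulder (lower end of the neck) at 86 mm; about 220 g. The top 34 mm (neck and stopper, fixed together) is a straight cylinder to grip. Origin: centre of its underside; z up through the stopper. Yaw arbitrary; mass varies by a fifth.
- bottle_slim: Amber glass bottle with a light wooden stopper, the tall slim round bottle: body 46 mm across, 135 mm tall (the tallest), neck and stopper 22 mm across; shoulder at 101 mm; about 180 g. The top 34 mm (neck and stopper, fixed together) is a straight cylinder to grip. Origin: centre of its underside; z up through the stopper. Yaw arbitrary; mass varies by a fifth.
- bottle_square: Amber glass bottle with a light wooden stopper, the square-bodied bottle: body 50 x 50 mm with a flat shoulder at 66 mm, 100 mm tall, neck and stopper 28 mm across, round; about 200 g. The top 34 mm (neck and stopper, fixed together) is a straight cylinder to grip. Origin: centre of its underside; z up through the stopper. Yaw arbitrary; mass varies by a fifth.
- bottle_conical: Amber glass bottle with a light wooden stopper, the short cone-shaped bottle: 58 mm across at the foot, tapering to the neck at 46 mm, 80 mm tall (the shortest), neck and stopper 26 mm across; about 160 g. The top 34 mm (neck and stopper, fixed together) is a straight cylinder to grip. Origin: centre of its underside; z up through the stopper. Yaw arbitrary; mass varies by a fifth.
- pad_jar: Square cork pad, 72 x 72 x 5 mm, fixed on the drying rack; the one on which bottle_jar stands at the start (loosely, within some 6 mm of its centre). The pads look alike and never move. Origin: centre of its underside, 12 mm above the table (the bottle stands 17 mm above the table).
- pad_slim: Square cork pad, 72 x 72 x 5 mm, fixed on the drying rack; the one on which bottle_slim stands at the start (loosely, within some 6 mm of its centre). The pads look alike and never move. Origin: centre of its underside, 12 mm above the table (the bottle stands 17 mm above the table).
- pad_square: Square cork pad, 72 x 72 x 5 mm, fixed on the drying rack; the one on which bottle_square stands at the start (loosely, within some 6 mm of its centre). The pads look alike and never move. Origin: centre of its underside, 12 mm above the table (the bottle stands 17 mm above the table).
- pad_conical: Square cork pad, 72 x 72 x 5 mm, fixed on the drying rack; the one on which bottle_conical stands at the start (loosely, within some 6 mm of its centre). The pads look alike and never move. Origin: centre of its underside, 12 mm above the table (the bottle stands 17 mm above the table).
- drying_rack: Dark wooden board, 86 x 326 x 12 mm, with end cheeks 35 mm high, fixed; four cork pads in a row on it at y = +120, +40, -40, -120 mm. It may be the nearer or the farther of the two racks. Origin: centre of its underside; x across the row, away from the robot, y along it to the robot's left, turned by up to 0.1 rad.
- display_rack: Light plywood tray, 86 x 326 mm, walls 6 mm thick and 30 mm high, floor 6 mm thick, fixed, empty at the start; four open compartments, 74 x 74 mm inside, centred at x = 0, y = +120, +40, -40, -120 mm. Lies roughly parallel to the other rack, about 0.2 m from it. Origin: centre of its underside; x across the row, away from the robot, y along it to the robot's left, turned by up to 0.1 rad.
There are look-alikes about, which are no part of the job. What is shaped like the bottle_square but purple is not meant.

How it is judged:
By the outcome, as a careful person would: the job done as asked, in the order asked, and still so for the second after the job is handed in, with the robot touching nothing.
It also fails if it takes over 112 s, if anything falls off the work surface, if the arm or the gripper's body presses on something with over 40 N, if the wrist force passes 120 N, or if a joint passes its speed limit or range.

## Working session

There is one attempt and no reset: what is moved stays moved. The work goes in short steps, Python scripts to look and compute and a shell command to move; the robot and the scene stay as the last step left them, time stands still between calls to the robot, and variables do not carry over. Pictures are saved under pics/ and viewed, at most 14 in all, crops included, and the job is handed in when it is done.

```bash
mkdir -p pics
python3 - <<'E'
from bench import monitor, viewer, manip
import cv2,numpy as np
s=monitor.state();print({k:s[k] for k in('t','eef_pos','orientation','grip_width','wrist_force')},manip.grip_depth)
for n in('scene','side','wrist'):
    cv2.imwrite(f'pics/{n}0.png',viewer.get_image(n)[:,:,::-1]);print(n,viewer.calibration(n))
E
```

```text
{'t': 0.0, 'eef_pos': array([6.74334506e+02, 1.28503136e-01, 2.29924987e+02]), 'orientation': array([-0.00095594,  0.70710108,  0.70711148, -0.00070959]), 'grip_width': 85.11494974974327, 'wrist_force': array([-0.01419336,  0.3787198 ,  0.43556514])} -18.700000000000003
scene {'K': array([[494.86100103,   0.        , 284.54879875],
       [  0.        , 494.86100103, 211.83966389],
       [  0.        ,   0.        ,   1.        ]]), 'R': array([[ 0.02945711,  0.99947127, -0.01376418],
       [ 0.74907196, -0.03119049, -0.66175399],
       [-0.66183342,  0.009183  , -0.74959469]]), 't': array([  -5.09656164, -405.09834134, 1407.6708062 ])}
side {'K': array([[414.30501741,   0.        , 279.2778841 ],
       [  0.        , 414.30501741, 213.89013167],
       [  0.        ,   0.        ,   1.        ]]), 'R': array([[-0.67238586, -0.73980895,  0.02408264],
       [-0.43424589,  0.36790459, -0.82223885],
       [ 0.59943954, -0.56331956, -0.56863284]]), 't': array([392.90560439, 315.58984272, 306.21969741])}
wrist {'K': array([[297.54061581,   0.        , 274.41618612],
       [  0.        , 297.54061581, 205.70709128],
       [  0.        ,   0.        ,   1.        ]]), 'hand_eye': array([[-9.90273256e-04, -9.64787170e-01, -2.63029913e-01,
         6.72071091e+01],
       [ 9.99997999e-01, -1.41265794e-03,  1.41673235e-03,
         3.24180733e-02],
       [-1.73841649e-03, -2.63027984e-01,  9.64786638e-01,
        -1.43928668e+02],
       [ 0.00000000e+00,  0.00000000e+00,  0.00000000e+00,
         1.00000000e+00]])}
```

View pictures.

View pics/scene0.png

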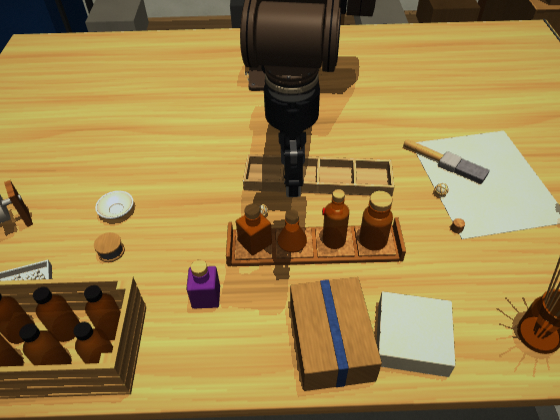

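View pics/side0.png

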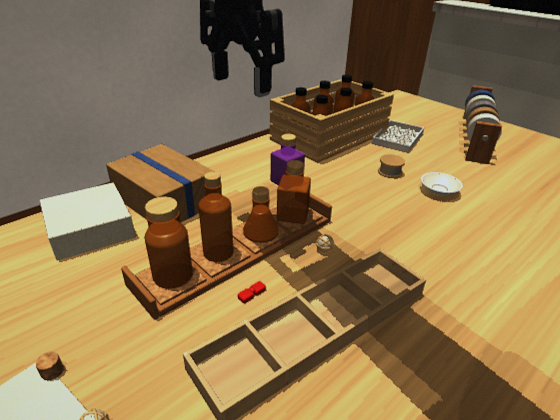

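View pics/wrist0.png

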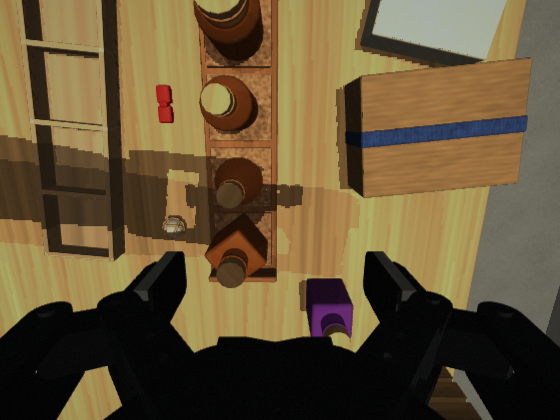

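The scene and side views show the row from the robot's left (+y): jar (scene 377,215), slim (336,220), conical (292,232) and square (254,230). The empty light rack is nearer the robot (245-393,175). The purple square-shaped bottle (203,285) is a look-alike off the rack, and so are the crate bottles. I'll move the wrist camera so that both racks are in view.

```bash
python3 -m pendant '[{"claw":0.8,"dx":2,"dz":-1},{"claw":0.8,"dx":2,"dz":-1},{"claw":0.8,"dx":2,"dz":-1},{"claw":0.8,"dx":2,"dz":-1},{"claw":0.8,"dy":-1,"dz":-1},{"claw":0.8,"dy":-1},{"claw":0.8,"dy":-1},{"claw":0.8}]' 40
cat > h.py <<'E'
from bench import monitor, viewer, manip
import cv2,numpy as np
from scipy.spatial.transform import Rotation as Ro
def pose():
    s=monitor.state();q=s['orientation'];R=Ro.from_quat([q[1],q[2],q[3],q[0]]).as_matrix()
    return np.array(s['eef_pos']),R
def cam(name,P=None):
    c=viewer.calibration(name)
    if name!='wrist': return c['K'],c['R'],c['t']
    p,R=P;H=c['hand_eye'];Rc=R@H[:3,:3];o=p+R@H[:3,3]
    return c['K'],Rc.T,-Rc.T@o
def ray(C,uv):
    K,R,t=C;d=R.T@np.linalg.inv(K)@np.array([uv[0],uv[1],1.]);return -R.T@t,d
def plane(C,uv,z):
    o,d=ray(C,uv);return o+d*(z-o[2])/d[2]
def proj(C,X):
    K,R,t=C;v=K@(R@np.array(X)+t);return v[:2]/v[2]
def snap(name,fn):
    P=pose();im=viewer.get_image(name);cv2.imwrite(fn,im[:,:,::-1]);np.savez(fn+'.npz',p=P[0],R=P[1]);return im,cam(name,P)
def load(fn,name):
    f=np.load(fn+'.npz');return cv2.imread(fn),cam(name,(f['p'],f['R']))
E
python3 - <<'E'
from h import *
im,C=snap('wrist','pics/w1.png');print(pose()[0])
im=snap('scene','pics/s1.png')[0][130:280,200:420]
cv2.imwrite('pics/s1c.png',cv2.resize(im[:,:,::-1],None,fx=3.6,fy=3.6,interpolation=cv2.INTER_CUBIC))
E
```

```text
[6.74585107e+02 9.58796419e-02 2.30419980e+02]schema error: expected keys claw, dx, dy, dz, turn
```

View pics/w1.png

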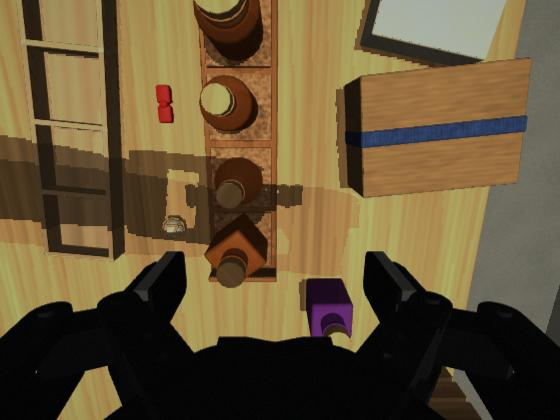

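View pics/s1c.png

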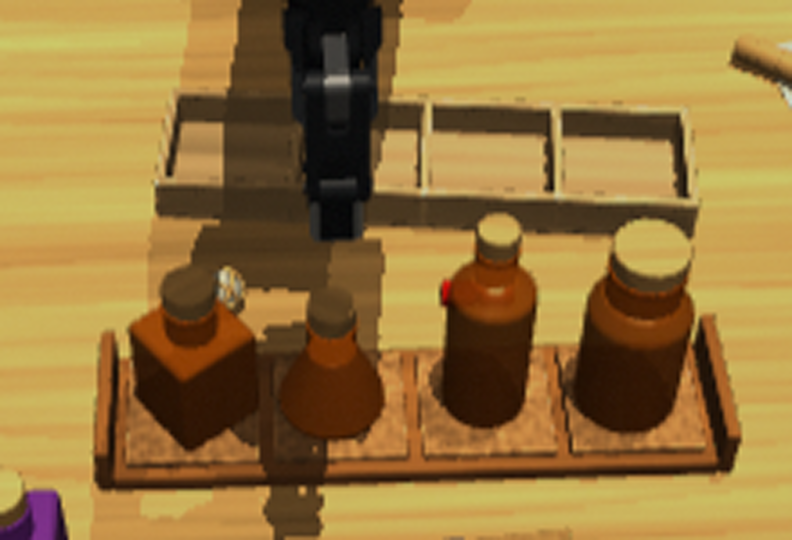

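```bash
python3 -m pendant '[{"claw":0.8,"dx":2,"dy":0,"dz":-1,"turn":0},{"claw":0.8,"dx":2,"dy":0,"dz":-1,"turn":0},{"claw":0.8,"dx":2,"dy":0,"dz":-1,"turn":0},{"claw":0.8,"dx":2,"dy":0,"dz":-1,"turn":0},{"claw":0.8,"dx":0,"dy":-1,"dz":-1,"turn":0},{"claw":0.8,"dx":0,"dy":-1,"dz":0,"turn":0},{"claw":0.8,"dx":0,"dy":-1,"dz":0,"turn":0},{"claw":0.8,"dx":0,"dy":0,"dz":0,"turn":0}]' 40
python3 - <<'E'
from h import *
im,C=snap('wrist','pics/w1.png');print(pose()[0]);snap('scene','pics/s2.png');snap('side','pics/d2.png')
E
```

```text
t: 1.25
eef_pos: [644.0, 79.5, 280.9]
orientation: [-0.0, 0.707, 0.707, -0.0]
wrist_force: [-0.6, -0.8, 0.4]
grip_width: 68.5
gripper_force: 0.0
[644.42539107  79.48790592 280.90589545]
```

View pics/w1.png

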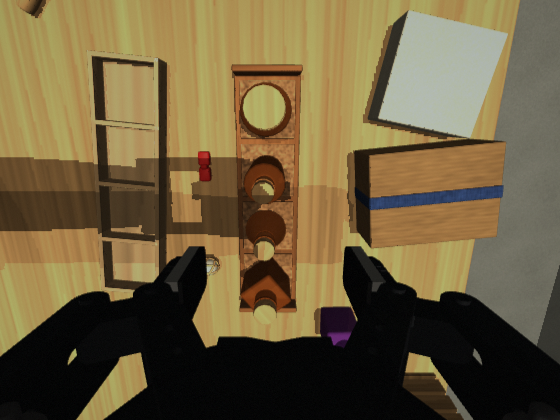

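The wrist view shows the display rack with its corners at about (88,52), (167,59), (165,292) and (105,288). The stoppers are jar (265,109), slim (264,189), conical (264,249) and square (264,313).

Run:
```python
from h import *
im,C=load('pics/w1.png','wrist')
hsv=cv2.cvtColor(im,cv2.COLOR_BGR2HSV)
for n,(u,v),z,r in(('jar',(265,109),137,28),('slim',(264,189),152,14),('con',(264,249),97,14),('sq',(264,313),117,16)):
    m=np.zeros(im.shape[:2],np.uint8);cv2.circle(m,(u,v),r,255,-1)
    k=cv2.inRange(hsv,(15,40,110),(35,190,255))&m
    c=max(cv2.findContours(k,0,2)[0],key=cv2.contourArea);e,rad=cv2.minEnclosingCircle(c);b=cv2.boundingRect(c)
    print(n,hsv[v,u],cv2.contourArea(c),np.round(e,1),round(rad,1),b,plane(C,e,z).round(1))
for n,uv in zip('abcd',((88,52),(167,59),(165,292),(105,288))): print(plane(C,uv,30).round(1))
for n,uv in zip('abcd',((233,66),(302,66),(240,311),(297,311))): print(plane(C,uv,35).round(1))
c1=cv2.resize(im[35:305,75:180],None,fx=2.2,fy=2.2,interpolation=cv2.INTER_CUBIC)
c2=cv2.resize(im[35:345,215:315],None,fx=1.9,fy=1.9,interpolation=cv2.INTER_CUBIC)
h=594;o=np.zeros((600,430,3),np.uint8);o[:c1.shape[0],:c1.shape[1]]=c1;o[:c2.shape[0],235:235+c2.shape[1]]=c2
cv2.imwrite('pics/c1.png',o)
```

```text
jar [ 27 113 180] 1481.5 [264.6 106.8] 22.9 (243, 84, 43, 46) [635.4 162.5 137. ]
slim [ 20 133 138] 147.5 [263.  191.5] 10.3 (253, 182, 21, 14) [633.6  86.1 152. ]
con [ 18 138 179] 254.5 [263.8 250.6] 10.3 (255, 241, 20, 20) [631.5   1.9  97. ]
sq [ 24 120 179] 519.0 [264. 313.] 16.0 (248, 305, 33, 25) [631.7 -69.5 117. ]
[420.  231.5  30. ]
[514.5 223.6  30. ]
[480.7 -94.2  30. ]
[392.2 -87.3  30. ]
[594.8 214.8  35. ]
[677.8 214.6  35. ]
[ 592.3 -123.5   35. ]
[ 677.9 -123.7   35. ]
```

View pics/c1.png

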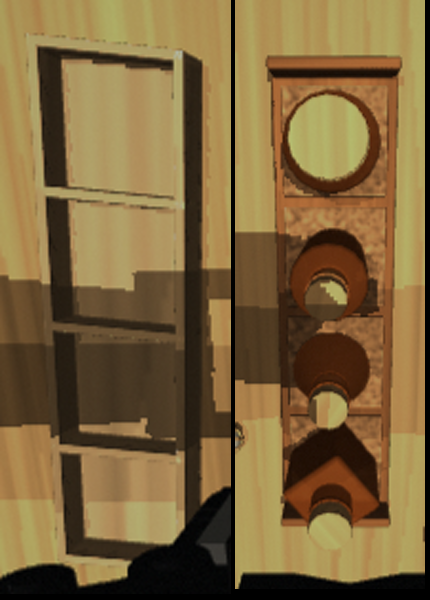

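The crop confirms it: four amber bottles on the cork pads, with the square one turned about 45° (shoulder corners at crop 285,487 / 380,487 / 333,458). Tray top corners in the crop are (28,36) and (185,51).

Run:
```python
from h import *
im,C=load('pics/w1.png','wrist')
g=lambda u,v:(u/2.2+75,v/2.2+35)
for n,p in dict(TL=(28,36),TR=(185,51),L1=(36,190),R1=(185,205),L2=(46,328),R2=(184,335),L3=(52,447),R3=(183,457),BL=(62,562)).items(): print(n,plane(C,g(*p),30).round(1))
f=lambda u,v:((u-235)/1.9+215,v/1.9+35)
for p in((285,487),(380,487),(333,458)): print('sqc',plane(C,f(*p),83).round(1))
print('sq',plane(C,(265,314),117),'box',plane(C,(355,150),60),plane(C,(372,240),60))
S,D=cam('scene'),cam('side')
for n,X in dict(jar=(635.4,162.5,137),slim=(633.6,86,152),con=(631.5,2,97),sq=(632,-70,117)).items(): print(n,proj(S,X).round(),proj(D,X).round())
```

```text
TL [419.8 232.2  30. ]
TR [505.  224.5  30. ]
L1 [410.9 151.1  30. ]
R1 [496.5 142.5  30. ]
L2 [403.7  69.7  30. ]
R2 [487.8  65.2  30. ]
L3 [395.2  -8.2  30. ]
R3 [478.8 -15.2  30. ]
BL [388.8 -91.4  30. ]
sqc [601.3 -61.1  83. ]
sqc [665.9 -61.2  83. ]
sqc [634.1 -39.3  83. ]
sq [632.82575466 -70.84202685 117.        ] box [741.87946627 116.82274099  60.        ] [7.72273413e+02 2.86380619e-01 6.00000000e+01]
jar [382. 198.] [158. 203.]
slim [340. 193.] [209. 174.]
con [292. 214.] [259. 189.]
sq [253. 208.] [293. 163.]
```

Positions (x,y): jar (635,163), slim (634,86), conical (631.5,2), square (633,-71). The scene and side views agree to about 2 px. The display compartments from +y to -y are (457,187), (450,107), (442,28) and (434,-52), with yaw -0.096. I'll start with the jar.

```bash
python3 -m pendant '[{"claw":0.8,"dx":2.1,"dy":-0.3,"dz":0,"turn":0},{"claw":0.8,"dx":2.1,"dy":-0.3,"dz":0,"turn":0},{"claw":0.8,"dx":2.1,"dy":-0.3,"dz":0,"turn":0},{"claw":0.8,"dx":2,"dy":0,"dz":2,"turn":0},{"claw":0.8,"dx":0,"dy":0,"dz":3,"turn":0},{"claw":0.8,"dx":0,"dy":0,"dz":3,"turn":0},{"claw":0.8,"dx":0,"dy":0,"dz":3,"turn":0},{"claw":0.8,"dx":0,"dy":0,"dz":0,"turn":0}]'
python3 - <<'E'
from h import *
im,C=snap('wrist','pics/w2.png');P=pose()[0];print(P)
X=(635.4,162.5,137);u,v=proj(C,X).round().astype(int);print(u,v)
snap('scene','pics/s3.png')
cv2.imwrite('pics/w2v.png',im[:,:,::-1])
E
```

```text
t: 2.4
eef_pos: [633.1, 163.7, 166.2]
orientation: [-0.003, 0.707, 0.707, -0.003]
wrist_force: [0.6, -0.6, -0.1]
grip_width: 68.5
gripper_force: 0.0
[634.67288379 163.71127227 168.90917883]
278 239
```

View pics/w2v.png

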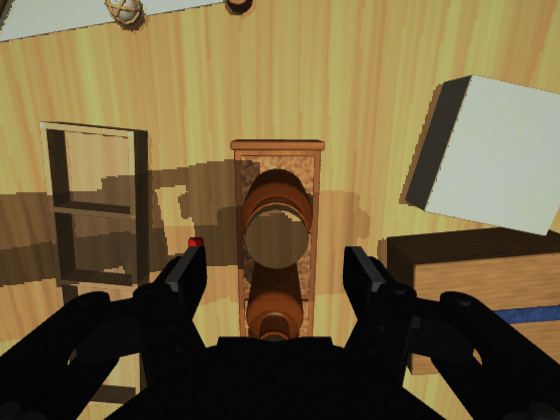

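The stopper is at (276,237), with (278,239) predicted, and it sits centred between the fingers. I'll descend and grip.

```bash
python3 -m pendant '[{"claw":0.8,"dx":0,"dy":0,"dz":2,"turn":0},{"claw":0.8,"dx":0,"dy":0,"dz":2,"turn":0},{"claw":0.8,"dx":0,"dy":0,"dz":1.5,"turn":0},{"claw":0.8,"dx":0,"dy":0,"dz":0.9,"turn":0},{"claw":0.8,"dx":0,"dy":0,"dz":0,"turn":0},{"claw":0.3,"dx":0,"dy":0,"dz":0,"turn":0},{"claw":0.3,"dx":0,"dy":0,"dz":0,"turn":0},{"claw":0.3,"dx":0,"dy":0,"dz":0,"turn":0}]' 35
python3 -m pendant '[{"claw":0.3,"dx":0,"dy":0,"dz":0,"turn":0},{"claw":0.3,"dx":0,"dy":0,"dz":0,"turn":0},{"claw":0.3,"dx":0,"dy":0,"dz":-1,"turn":0},{"claw":0.3,"dx":0,"dy":0,"dz":-1,"turn":0},{"claw":0.3,"dx":0,"dy":0,"dz":-2,"turn":0},{"claw":0.3,"dx":0,"dy":0,"dz":-2,"turn":0},{"claw":0.3,"dx":0,"dy":0,"dz":-1,"turn":0},{"claw":0.3,"dx":0,"dy":0,"dz":0,"turn":0}]'
```

```text
t: 3.5
eef_pos: [636.3, 163.1, 108.4]
orientation: [0.0, 0.707, 0.707, 0.0]
wrist_force: [-1.9, -0.1, 3.2]
grip_width: 39.0
gripper_force: 35.3
t: 4.5
eef_pos: [636.8, 163.1, 179.2]
orientation: [0.001, 0.707, 0.707, 0.001]
wrist_force: [-0.4, -0.6, -1.9]
grip_width: 39.1
gripper_force: 35.5
```

```bash
python3 -m pendant '[{"claw":0.3,"dx":0,"dy":-1.5,"dz":0,"turn":0},{"claw":0.3,"dx":0,"dy":-2.5,"dz":0,"turn":0},{"claw":0.3,"dx":0,"dy":-2.5,"dz":0,"turn":0},{"claw":0.3,"dx":-1,"dy":-2.5,"dz":0,"turn":0},{"claw":0.3,"dx":-2,"dy":-2,"dz":0,"turn":0},{"claw":0.3,"dx":-2,"dy":-1,"dz":0,"turn":0},{"claw":0.3,"dx":-2,"dy":-1,"dz":0,"turn":0},{"claw":0.3,"dx":-2,"dy":-1,"dz":0,"turn":0}]'
python3 -m pendant '[{"claw":0.3,"dx":-2,"dy":-1,"dz":0,"turn":0},{"claw":0.3,"dx":-2,"dy":-1,"dz":0,"turn":0},{"claw":0.3,"dx":-2,"dy":-1,"dz":0,"turn":0},{"claw":0.3,"dx":-2,"dy":-1,"dz":0,"turn":0},{"claw":0.3,"dx":-2,"dy":-1,"dz":0,"turn":0},{"claw":0.3,"dx":-1.5,"dy":-0.7,"dz":0,"turn":0},{"claw":0.3,"dx":-1,"dy":-0.5,"dz":0,"turn":0},{"claw":0.3,"dx":0,"dy":0,"dz":0,"turn":0}]'
```

```text
t: 5.5
eef_pos: [495.7, 71.8, 177.1]
orientation: [-0.0, 0.707, 0.707, -0.0]
wrist_force: [-0.4, 0.3, -2.0]
grip_width: 38.7
gripper_force: 35.7
t: 6.5
eef_pos: [433.9, -52.6, 177.3]
orientation: [-0.0, 0.708, 0.707, 0.0]
wrist_force: [-0.7, -0.1, -1.9]
grip_width: 38.9
gripper_force: 35.7
```

```bash
python3 -m pendant '[{"claw":0.3,"dx":0,"dy":0,"dz":1.5,"turn":0},{"claw":0.3,"dx":0,"dy":0,"dz":1.5,"turn":0},{"claw":0.3,"dx":0,"dy":0,"dz":1.3,"turn":0},{"claw":0.3,"dx":0,"dy":0,"dz":1,"turn":0},{"claw":0.3,"dx":0,"dy":0,"dz":0.7,"turn":0},{"claw":0.3,"dx":0,"dy":0,"dz":0.7,"turn":0},{"claw":0.3,"dx":0,"dy":0,"dz":0.5,"turn":0},{"claw":0.3,"dx":0,"dy":0,"dz":0.3,"turn":0}]'
python3 - <<'E'
from h import *
im=snap('scene','pics/s4.png')[0][130:280,200:420]
im2=snap('side','pics/d4.png')[0][150:420,150:450]
o=np.zeros((600,700,3),np.uint8);a=cv2.resize(im,(440,300),interpolation=cv2.INTER_CUBIC);b=cv2.resize(im2,(333,300),interpolation=cv2.INTER_CUBIC)
o[:300,:440]=a;o[300:,:333]=b;cv2.imwrite('pics/v4.png',o[:,:,::-1])
E
```

```text
t: 7.5
eef_pos: [434.1, -52.0, 102.2]
orientation: [0.0, 0.707, 0.707, 0.0]
wrist_force: [-0.0, -0.2, -1.3]
grip_width: 39.2
gripper_force: 35.8
```

View pics/v4.png

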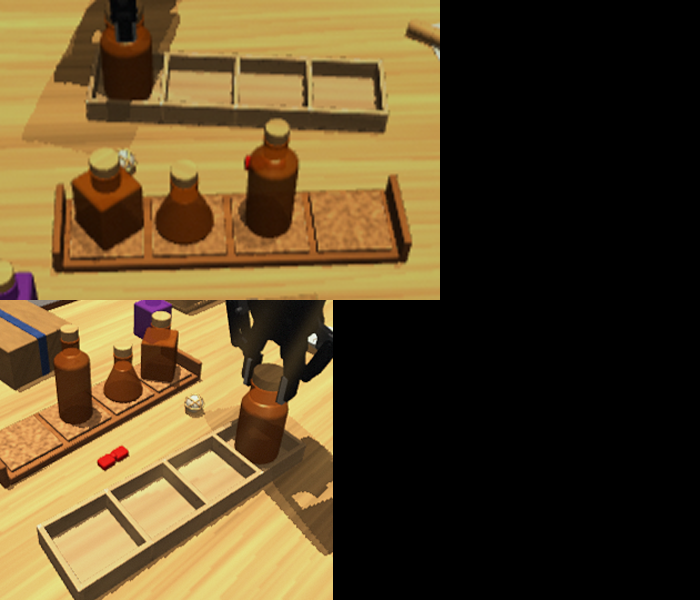

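Both views show the jar inside the right-end compartment, clear of its walls (upper crop 128,75; lower crop 262,435). I'll set it down.

```bash
python3 -m pendant '[{"claw":0.3,"dx":0,"dy":0,"dz":0.2,"turn":0},{"claw":0.3,"dx":0,"dy":0,"dz":0.1,"turn":0},{"claw":0.3,"dx":0,"dy":0,"dz":0.1,"turn":0},{"claw":0.3,"dx":0,"dy":0,"dz":0.1,"turn":0},{"claw":0.3,"dx":0,"dy":0,"dz":0.1,"turn":0},{"claw":0.3,"dx":0,"dy":0,"dz":0,"turn":0},{"claw":0.3,"dx":0,"dy":0,"dz":0,"turn":0},{"claw":0.3,"dx":0,"dy":0,"dz":0,"turn":0}]'
```

```text
t: 8.6
eef_pos: [434.2, -52.2, 97.4]
orientation: [-0.0, 0.707, 0.707, -0.0]
wrist_force: [-2.5, 0.6, 4.7]
grip_width: 38.9
gripper_force: 36.6
```

Contact is made (Fz went from -1.9 to +4.7). I'll release, rise, and go for the slim bottle.

```bash
python3 -m pendant '[{"claw":0.5,"dx":0,"dy":0,"dz":0,"turn":0},{"claw":0.6,"dx":0,"dy":0,"dz":0,"turn":0},{"claw":0.7,"dx":0,"dy":0,"dz":0,"turn":0},{"claw":0.7,"dx":0,"dy":0,"dz":-1,"turn":0},{"claw":0.7,"dx":0,"dy":0,"dz":-2,"turn":0},{"claw":0.7,"dx":0,"dy":0,"dz":-3,"turn":0},{"claw":0.7,"dx":0,"dy":0,"dz":-3,"turn":0},{"claw":0.7,"dx":0,"dy":0,"dz":-1,"turn":0}]'
python3 -m pendant '[{"claw":0.7,"dx":1.5,"dy":2,"dz":0,"turn":0},{"claw":0.7,"dx":2,"dy":3,"dz":0,"turn":0},{"claw":0.7,"dx":2,"dy":3,"dz":0,"turn":0},{"claw":0.7,"dx":2,"dy":3,"dz":0,"turn":0},{"claw":0.7,"dx":2,"dy":3,"dz":0,"turn":0},{"claw":0.7,"dx":2,"dy":3,"dz":0,"turn":0},{"claw":0.7,"dx":2,"dy":3,"dz":0,"turn":0},{"claw":0.7,"dx":0.3,"dy":0,"dz":0,"turn":0}]'
python3 - <<'E'
from h import *
im,C=snap('wrist','pics/w5.png');P=pose()[0];print(P)
hsv=cv2.cvtColor(im,cv2.COLOR_RGB2HSV)
for n,X in dict(slim=(633.6,86.1,152)).items(): print(n,proj(C,X).round(),hsv[tuple(proj(C,X).astype(int)[::-1])])
cv2.imwrite('pics/w5v.png',im[:,:,::-1])
im,C=snap('scene','pics/s5.png')
E
```

```text
t: 9.6
eef_pos: [435.2, -52.4, 199.1]
orientation: [0.002, 0.707, 0.707, 0.001]
wrist_force: [0.1, -1.2, -0.4]
grip_width: 59.6
gripper_force: 0.0
t: 10.6
eef_pos: [634.7, 87.0, 195.0]
orientation: [-0.001, 0.707, 0.708, -0.001]
wrist_force: [0.1, 0.6, -0.4]
grip_width: 59.5
gripper_force: 0.0
[633.68368165  86.80730448 194.92379295]
slim [272. 231.] [ 16 146  91]
```

View pics/w5v.png

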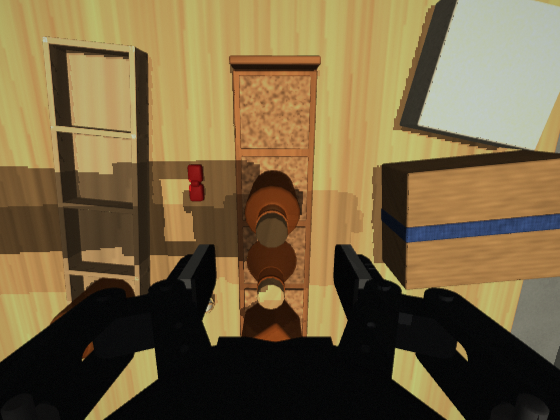

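The slim stopper is at (272,230) and (272,231) was predicted. I'll descend, grip and lift.

```bash
python3 -m pendant '[{"claw":0.7,"dx":0,"dy":0,"dz":2,"turn":0},{"claw":0.7,"dx":0,"dy":0,"dz":2,"turn":0},{"claw":0.7,"dx":0,"dy":0,"dz":2,"turn":0},{"claw":0.7,"dx":0,"dy":0,"dz":1.4,"turn":0},{"claw":0.6,"dx":0,"dy":0,"dz":0,"turn":0},{"claw":0.4,"dx":0,"dy":0,"dz":0,"turn":0},{"claw":0.1,"dx":0,"dy":0,"dz":0,"turn":0},{"claw":0.1,"dx":0,"dy":0,"dz":0,"turn":0}]' 35
python3 -m pendant '[{"claw":0.1,"dx":0,"dy":0,"dz":0,"turn":0},{"claw":0.1,"dx":0,"dy":0,"dz":0,"turn":0},{"claw":0.1,"dx":0,"dy":0,"dz":0,"turn":0},{"claw":0.1,"dx":0,"dy":0,"dz":-1,"turn":0},{"claw":0.1,"dx":0,"dy":0,"dz":-2,"turn":0},{"claw":0.1,"dx":0,"dy":0,"dz":-2,"turn":0},{"claw":0.1,"dx":0,"dy":0,"dz":-2,"turn":0},{"claw":0.1,"dx":0,"dy":0,"dz":0,"turn":0}]'
```

```text
t: 11.7
eef_pos: [634.4, 86.1, 123.5]
orientation: [0.0, 0.707, 0.707, 0.0]
wrist_force: [-1.5, 0.0, 2.5]
grip_width: 20.6
gripper_force: 34.2
t: 12.7
eef_pos: [635.7, 86.0, 196.0]
orientation: [0.002, 0.707, 0.707, 0.002]
wrist_force: [0.5, 0.2, -1.6]
grip_width: 20.5
gripper_force: 34.5
```

```bash
python3 -m pendant '[{"claw":0.1,"dx":0,"dy":-1.5,"dz":0,"turn":0},{"claw":0.1,"dx":-0.8,"dy":-3,"dz":0,"turn":0},{"claw":0.1,"dx":-1,"dy":-3,"dz":0,"turn":0},{"claw":0.1,"dx":-1,"dy":-3,"dz":0,"turn":0},{"claw":0.1,"dx":-1,"dy":-3,"dz":0,"turn":0},{"claw":0.1,"dx":-1,"dy":-3,"dz":0,"turn":0},{"claw":0.1,"dx":-1,"dy":-2.2,"dz":0,"turn":0},{"claw":0.1,"dx":0,"dy":-0.5,"dz":0,"turn":0}]'
python3 -m pendant '[{"claw":0.1,"dx":0,"dy":0,"dz":0,"turn":0},{"claw":0.1,"dx":0,"dy":0,"dz":1.5,"turn":0},{"claw":0.1,"dx":0,"dy":0,"dz":1.5,"turn":0},{"claw":0.1,"dx":0,"dy":0,"dz":1.5,"turn":0},{"claw":0.1,"dx":0,"dy":0,"dz":1,"turn":0},{"claw":0.1,"dx":0,"dy":0,"dz":1,"turn":0},{"claw":0.1,"dx":0,"dy":0,"dz":0.6,"turn":0},{"claw":0.1,"dx":0,"dy":0,"dz":0.4,"turn":0}]'
python3 -m pendant '[{"claw":0.1,"dx":0,"dy":0,"dz":0.2,"turn":0},{"claw":0.1,"dx":0,"dy":0,"dz":0.1,"turn":0},{"claw":0.1,"dx":0,"dy":0,"dz":0.1,"turn":0},{"claw":0.1,"dx":0,"dy":0,"dz":0.1,"turn":0},{"claw":0.1,"dx":0,"dy":0,"dz":0.1,"turn":0},{"claw":0.1,"dx":0,"dy":0,"dz":0,"turn":0},{"claw":0.1,"dx":0,"dy":0,"dz":0,"turn":0},{"claw":0.1,"dx":0,"dy":0,"dz":0,"turn":0}]'
```

```text
t: 13.7
eef_pos: [440.7, 27.9, 191.7]
orientation: [-0.0, 0.708, 0.707, -0.0]
wrist_force: [0.9, 0.5, -1.8]
grip_width: 21.0
gripper_force: 34.7
t: 14.7
eef_pos: [442.1, 28.0, 117.1]
orientation: [0.0, 0.707, 0.707, 0.0]
wrist_force: [-1.2, -0.5, -1.2]
grip_width: 21.1
gripper_force: 34.6
t: 15.7
eef_pos: [442.4, 27.9, 112.5]
orientation: [0.0, 0.707, 0.707, 0.0]
wrist_force: [-2.0, 1.0, 5.2]
grip_width: 21.3
gripper_force: 35.5
```

```bash
python3 -m pendant '[{"claw":0.3,"dx":0,"dy":0,"dz":0,"turn":0},{"claw":0.5,"dx":0,"dy":0,"dz":0,"turn":0},{"claw":0.6,"dx":0,"dy":0,"dz":0,"turn":0},{"claw":0.6,"dx":0,"dy":0,"dz":-1,"turn":0},{"claw":0.6,"dx":0,"dy":0,"dz":-2,"turn":0},{"claw":0.6,"dx":0,"dy":0,"dz":-2,"turn":0},{"claw":0.6,"dx":0,"dy":0,"dz":-2,"turn":0},{"claw":0.6,"dx":0,"dy":0,"dz":-1,"turn":0}]'
python3 -m pendant '[{"claw":0.6,"dx":0,"dy":1.5,"dz":0,"turn":0},{"claw":0.6,"dx":0,"dy":3,"dz":0,"turn":0},{"claw":0.6,"dx":-0.5,"dy":3,"dz":0,"turn":0},{"claw":0.6,"dx":-0.5,"dy":3,"dz":1,"turn":0},{"claw":0.6,"dx":-0.5,"dy":3,"dz":1.5,"turn":0},{"claw":0.6,"dx":-0.5,"dy":3,"dz":1.5,"turn":0},{"claw":0.6,"dx":-0.6,"dy":2.4,"dz":1,"turn":0},{"claw":0.6,"dx":0,"dy":0,"dz":0,"turn":0}]'
python3 - <<'E'
from h import *
im,C=snap('wrist','pics/w6.png');P=pose()[0];print(P)
hsv=cv2.cvtColor(im,cv2.COLOR_RGB2HSV)
for n,X in dict(con=(631.5,2,97),sq=(633,-71,117)).items(): print(n,proj(C,X).round())
im2=snap('scene','pics/s6.png')[0][130:280,200:420]
o=np.zeros((600,560,3),np.uint8);o[:300]=im[120:420];o[300:,:440]=cv2.resize(im2,(440,300),interpolation=cv2.INTER_CUBIC)
cv2.imwrite('pics/v6.png',o[:,:,::-1])
E
```

```text
t: 16.7
eef_pos: [442.7, 27.9, 193.2]
orientation: [0.001, 0.707, 0.707, 0.001]
wrist_force: [0.4, -0.4, 0.7]
grip_width: 51.9
gripper_force: 0.0
t: 17.7
eef_pos: [631.1, 1.7, 139.7]
orientation: [-0.001, 0.707, 0.707, -0.001]
wrist_force: [-0.7, 0.1, -0.4]
grip_width: 51.5
gripper_force: 0.0
[630.59742847   1.97553679 140.37419027]
con [275. 229.]
sq [277. 343.]
```

View pics/v6.png

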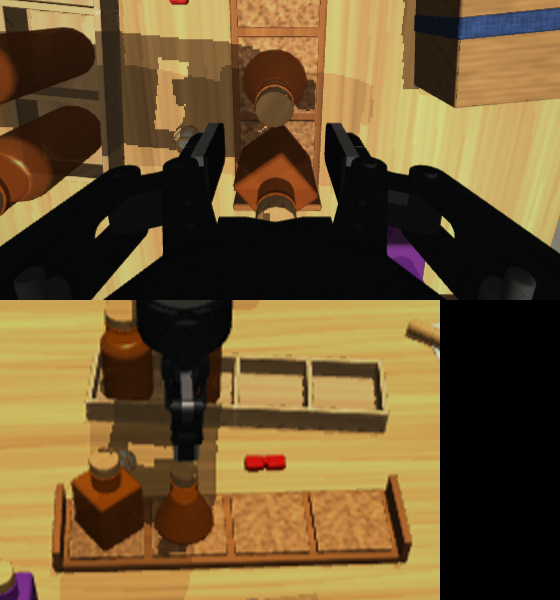

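The conical stopper is at (274,226), with (275,229) predicted, so it is about 2 mm off along +y. Jar and slim stand in the display rack. I'll pick up the conical bottle.

```bash
python3 -m pendant '[{"claw":0.6,"dx":0.15,"dy":0,"dz":2,"turn":0},{"claw":0.6,"dx":0,"dy":0,"dz":2,"turn":0},{"claw":0.6,"dx":0,"dy":0,"dz":2,"turn":0},{"claw":0.6,"dx":0,"dy":0,"dz":1.4,"turn":0},{"claw":0.6,"dx":0,"dy":0,"dz":0,"turn":0},{"claw":0.4,"dx":0,"dy":0,"dz":0,"turn":0},{"claw":0.15,"dx":0,"dy":0,"dz":0,"turn":0},{"claw":0.15,"dx":0,"dy":0,"dz":0,"turn":0}]' 35
python3 -m pendant '[{"claw":0.15,"dx":0,"dy":0,"dz":0,"turn":0},{"claw":0.15,"dx":0,"dy":0,"dz":0,"turn":0},{"claw":0.15,"dx":0,"dy":0,"dz":0,"turn":0},{"claw":0.15,"dx":0,"dy":0,"dz":-1,"turn":0},{"claw":0.15,"dx":0,"dy":0,"dz":-2,"turn":0},{"claw":0.15,"dx":0,"dy":0,"dz":-2,"turn":0},{"claw":0.15,"dx":0,"dy":0,"dz":-2,"turn":0},{"claw":0.15,"dx":0,"dy":0,"dz":0,"turn":0}]'
```

```text
t: 18.8
eef_pos: [631.7, 3.4, 68.3]
orientation: [0.001, 0.707, 0.707, 0.001]
wrist_force: [0.1, 0.1, 0.6]
grip_width: 25.5
gripper_force: 34.7
t: 19.8
eef_pos: [632.8, 3.3, 140.9]
orientation: [0.002, 0.707, 0.707, 0.002]
wrist_force: [-0.6, 0.1, -1.1]
grip_width: 25.1
gripper_force: 34.7
```

```bash
python3 -m pendant '[{"claw":0.15,"dx":1.4,"dy":-1.5,"dz":0,"turn":0},{"claw":0.15,"dx":3,"dy":-2.5,"dz":0,"turn":0},{"claw":0.15,"dx":3,"dy":-2.5,"dz":0,"turn":0},{"claw":0.15,"dx":3,"dy":-2.5,"dz":0,"turn":0},{"claw":0.15,"dx":0,"dy":-3,"dz":0,"turn":0},{"claw":0.15,"dx":0,"dy":-3,"dz":0,"turn":0},{"claw":0.15,"dx":0,"dy":-2.1,"dz":0,"turn":0},{"claw":0.15,"dx":0,"dy":-1,"dz":0,"turn":0}]'
python3 -m pendant '[{"claw":0.15,"dx":0,"dy":0,"dz":0,"turn":0},{"claw":0.15,"dx":0,"dy":0,"dz":1.5,"turn":0},{"claw":0.15,"dx":0,"dy":0,"dz":1.5,"turn":0},{"claw":0.15,"dx":0,"dy":0,"dz":1.5,"turn":0},{"claw":0.15,"dx":0,"dy":0,"dz":1,"turn":0},{"claw":0.15,"dx":0,"dy":0,"dz":1,"turn":0},{"claw":0.15,"dx":0,"dy":0,"dz":0.6,"turn":0},{"claw":0.15,"dx":0,"dy":0,"dz":0.4,"turn":0}]'
python3 -m pendant '[{"claw":0.15,"dx":0,"dy":0,"dz":0.2,"turn":0},{"claw":0.15,"dx":0,"dy":0,"dz":0.1,"turn":0},{"claw":0.15,"dx":0,"dy":0,"dz":0.1,"turn":0},{"claw":0.15,"dx":0,"dy":0,"dz":0.1,"turn":0},{"claw":0.15,"dx":0,"dy":0,"dz":0.1,"turn":0},{"claw":0.15,"dx":0,"dy":0,"dz":0,"turn":0},{"claw":0.15,"dx":0,"dy":0,"dz":0,"turn":0},{"claw":0.15,"dx":0,"dy":0,"dz":0,"turn":0}]'
```

```text
t: 20.8
eef_pos: [447.3, 108.1, 135.9]
orientation: [-0.001, 0.707, 0.707, -0.001]
wrist_force: [-0.1, 0.0, -1.2]
grip_width: 24.7
gripper_force: 34.7
t: 21.8
eef_pos: [450.1, 107.5, 62.1]
orientation: [0.0, 0.707, 0.707, 0.0]
wrist_force: [-0.6, 0.3, -1.8]
grip_width: 24.8
gripper_force: 34.7
t: 22.8
eef_pos: [450.2, 107.6, 57.3]
orientation: [-0.0, 0.707, 0.707, -0.0]
wrist_force: [-3.2, -0.3, 4.9]
grip_width: 24.8
gripper_force: 35.3
```

```bash
python3 -m pendant '[{"claw":0.3,"dx":0,"dy":0,"dz":0,"turn":0},{"claw":0.5,"dx":0,"dy":0,"dz":0,"turn":0},{"claw":0.65,"dx":0,"dy":0,"dz":0,"turn":0},{"claw":0.65,"dx":0,"dy":0,"dz":-1,"turn":0},{"claw":0.65,"dx":0,"dy":0,"dz":-2,"turn":0},{"claw":0.65,"dx":0,"dy":0,"dz":-2.5,"turn":0},{"claw":0.65,"dx":0,"dy":0,"dz":-2.5,"turn":0},{"claw":0.65,"dx":0,"dy":0,"dz":-1.5,"turn":0}]'
python3 -m pendant '[{"claw":0.65,"dx":0,"dy":2,"dz":0,"turn":0},{"claw":0.65,"dx":0,"dy":3,"dz":0,"turn":0},{"claw":0.65,"dx":-1.5,"dy":3,"dz":0,"turn":0},{"claw":0.65,"dx":-3,"dy":3,"dz":0,"turn":0},{"claw":0.65,"dx":-3,"dy":3,"dz":0,"turn":0},{"claw":0.65,"dx":-3.5,"dy":3,"dz":0,"turn":0},{"claw":0.65,"dx":-3.5,"dy":1.3,"dz":0,"turn":0},{"claw":0.65,"dx":-3,"dy":0,"dz":0,"turn":0}]'
python3 -m pendant '[{"claw":0.65,"dx":0,"dy":0,"dz":0,"turn":0},{"claw":0.65,"dx":0,"dy":0,"dz":0,"turn":0},{"claw":0.65,"dx":0,"dy":0,"dz":0,"turn":0},{"claw":0.65,"dx":0,"dy":0,"dz":0,"turn":0},{"claw":0.65,"dx":0,"dy":0,"dz":0,"turn":0},{"claw":0.65,"dx":0,"dy":0,"dz":0,"turn":0},{"claw":0.65,"dx":0,"dy":0,"dz":0,"turn":0},{"claw":0.65,"dx":0,"dy":0,"dz":0,"turn":0}]'
python3 - <<'E'
from h import *
im,C=snap('wrist','pics/w7.png');P=pose()[0];print(P,monitor.state()['joint_pos'])
for n,X in dict(sq=(633,-71,117)).items(): print(n,proj(C,X).round())
cv2.imwrite('pics/v7.png',im[100:400,100:460,::-1])
E
```

```text
t: 23.8
eef_pos: [450.7, 107.5, 153.3]
orientation: [0.001, 0.707, 0.707, 0.001]
wrist_force: [-0.2, 0.3, -0.5]
grip_width: 55.4
gripper_force: 0.0
t: 24.8
eef_pos: [633.6, -68.9, 151.0]
orientation: [-0.0, 0.707, 0.707, -0.0]
wrist_force: [0.1, -0.7, -0.5]
grip_width: 55.5
gripper_force: 0.0
t: 25.8
eef_pos: [633.0, -67.5, 151.3]
orientation: [0.0, 0.707, 0.707, -0.0]
wrist_force: [-0.0, -0.9, 0.1]
grip_width: 55.6
gripper_force: 0.0
[632.97403141 -67.524976   151.32108668] [-2.65466351e-01  2.76785819e-01  1.74056044e+00  3.12996641e-05
  1.12426789e+00 -2.65356797e-01]
sq [274. 239.]
```

View pics/v7.png

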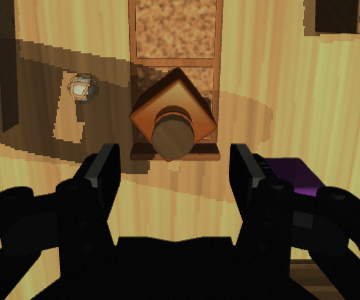

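The square stopper is at (273,237) and its shoulder corners at (231,216), (317,214) and (277,167), so the diagonal lies along x. The body must turn about +38° (tool -0.68) to fit the compartment.

```bash
python3 -m pendant '[{"claw":0.65,"dx":-0.25,"dy":0,"dz":2,"turn":0},{"claw":0.65,"dx":0,"dy":0,"dz":2,"turn":0},{"claw":0.65,"dx":0,"dy":0,"dz":1.4,"turn":0},{"claw":0.65,"dx":0,"dy":0,"dz":1,"turn":0},{"claw":0.65,"dx":0,"dy":0,"dz":0,"turn":0},{"claw":0.45,"dx":0,"dy":0,"dz":0,"turn":0},{"claw":0.15,"dx":0,"dy":0,"dz":0,"turn":0},{"claw":0.15,"dx":0,"dy":0,"dz":0,"turn":0}]' 35
python3 -m pendant '[{"claw":0.15,"dx":0,"dy":0,"dz":0,"turn":0},{"claw":0.15,"dx":0,"dy":0,"dz":0,"turn":0},{"claw":0.15,"dx":0,"dy":0,"dz":0,"turn":0},{"claw":0.15,"dx":0,"dy":0,"dz":-1,"turn":0},{"claw":0.15,"dx":0,"dy":0,"dz":-2,"turn":0},{"claw":0.15,"dx":0,"dy":0,"dz":-2,"turn":0},{"claw":0.15,"dx":0,"dy":0,"dz":-2,"turn":0},{"claw":0.15,"dx":0,"dy":0,"dz":0,"turn":0}]'
```

```text
t: 26.85
eef_pos: [633.5, -70.1, 88.3]
orientation: [0.001, 0.707, 0.707, 0.0]
wrist_force: [-0.6, -0.2, 1.8]
grip_width: 27.2
gripper_force: 35.4
t: 27.85
eef_pos: [634.7, -70.4, 161.0]
orientation: [0.003, 0.707, 0.707, 0.002]
wrist_force: [-0.2, -0.5, -2.2]
grip_width: 27.0
gripper_force: 35.4
```

```bash
python3 -m pendant '[{"claw":0.15,"dx":1.7,"dy":-1,"dz":0,"turn":0},{"claw":0.15,"dx":3,"dy":-1.3,"dz":0,"turn":0},{"claw":0.15,"dx":3.5,"dy":-1.3,"dz":0,"turn":0},{"claw":0.15,"dx":3.5,"dy":-1.3,"dz":0,"turn":0},{"claw":0.15,"dx":3.5,"dy":-1.3,"dz":0,"turn":0},{"claw":0.15,"dx":3.5,"dy":-1.3,"dz":0,"turn":0},{"claw":0.15,"dx":3.5,"dy":-1.3,"dz":0,"turn":0},{"claw":0.15,"dx":2,"dy":-1.3,"dz":0,"turn":0}]'
python3 -m pendant '[{"claw":0.15,"dx":1,"dy":-2.5,"dz":0,"turn":0},{"claw":0.15,"dx":0.5,"dy":-2.5,"dz":0,"turn":0},{"claw":0.15,"dx":0,"dy":-2,"dz":0,"turn":0},{"claw":0.15,"dx":0,"dy":-0.5,"dz":0,"turn":0},{"claw":0.15,"dx":0,"dy":0,"dz":0,"turn":-0.14},{"claw":0.15,"dx":0,"dy":0,"dz":0,"turn":-0.14},{"claw":0.15,"dx":0,"dy":0,"dz":0,"turn":-0.14},{"claw":0.15,"dx":0,"dy":0,"dz":0,"turn":-0.14}]'
python3 -m pendant '[{"claw":0.15,"dx":0,"dy":0,"dz":0,"turn":-0.12},{"claw":0.15,"dx":0,"dy":0,"dz":0,"turn":0},{"claw":0.15,"dx":0,"dy":0,"dz":1,"turn":0},{"claw":0.15,"dx":0,"dy":0,"dz":1.5,"turn":0},{"claw":0.15,"dx":0,"dy":0,"dz":1,"turn":0},{"claw":0.15,"dx":0,"dy":0,"dz":0.5,"turn":0},{"claw":0.15,"dx":0,"dy":0,"dz":0,"turn":0},{"claw":0.15,"dx":0,"dy":0,"dz":0,"turn":0}]'
python3 - <<'E'
from h import *
print(pose()[0])
im=snap('scene','pics/s8.png')[0][130:280,200:420]
im2=snap('side','pics/d8.png')[0][150:420,150:450]
o=np.zeros((600,440,3),np.uint8);a=cv2.resize(im,(440,300),interpolation=cv2.INTER_CUBIC);b=cv2.resize(im2,(333,300),interpolation=cv2.INTER_CUBIC)
o[:300,:440]=a;o[300:,:333]=b;cv2.imwrite('pics/v8.png',o[:,:,::-1])
E
```

```text
t: 28.85
eef_pos: [529.3, 174.3, 155.8]
orientation: [-0.001, 0.706, 0.708, -0.001]
wrist_force: [0.3, 0.1, -2.1]
grip_width: 27.0
gripper_force: 35.3
t: 29.85
eef_pos: [456.8, 187.1, 156.7]
orientation: [-0.0, 0.482, 0.876, -0.0]
wrist_force: [-0.7, -0.1, -1.8]
grip_width: 27.1
gripper_force: 35.5
t: 30.85
eef_pos: [457.4, 187.1, 117.7]
orientation: [0.0, 0.431, 0.902, 0.0]
wrist_force: [-0.0, 0.3, -1.9]
grip_width: 27.3
gripper_force: 35.4
[457.37859198 187.11846412 117.74993219]
```

View pics/v8.png

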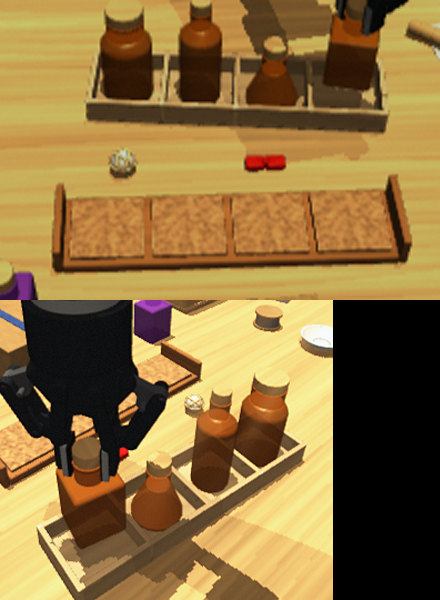

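The square bottle hangs aligned over the left-end compartment (lower crop 90,505), and the other three stand upright in theirs. I'll lower it.

```bash
python3 -m pendant '[{"claw":0.15,"dx":0,"dy":0,"dz":1,"turn":0},{"claw":0.15,"dx":0,"dy":0,"dz":1,"turn":0},{"claw":0.15,"dx":0,"dy":0,"dz":0.7,"turn":0},{"claw":0.15,"dx":0,"dy":0,"dz":0.5,"turn":0},{"claw":0.15,"dx":0,"dy":0,"dz":0.3,"turn":0},{"claw":0.15,"dx":0,"dy":0,"dz":0.1,"turn":0},{"claw":0.15,"dx":0,"dy":0,"dz":0,"turn":0},{"claw":0.15,"dx":0,"dy":0,"dz":0,"turn":0}]'
python3 -m pendant '[{"claw":0.15,"dx":0,"dy":0,"dz":0.1,"turn":0},{"claw":0.15,"dx":0,"dy":0,"dz":0.1,"turn":0},{"claw":0.15,"dx":0,"dy":0,"dz":0.1,"turn":0},{"claw":0.15,"dx":0,"dy":0,"dz":0.1,"turn":0},{"claw":0.15,"dx":0,"dy":0,"dz":0.1,"turn":0},{"claw":0.15,"dx":0,"dy":0,"dz":0,"turn":0},{"claw":0.15,"dx":0,"dy":0,"dz":0,"turn":0},{"claw":0.15,"dx":0,"dy":0,"dz":0,"turn":0}]'
```

```text
t: 31.95
eef_pos: [457.2, 187.1, 81.6]
orientation: [0.0, 0.431, 0.902, 0.0]
wrist_force: [0.3, -0.1, -2.1]
grip_width: 27.1
gripper_force: 35.4
t: 32.95
eef_pos: [457.2, 186.9, 77.3]
orientation: [0.0, 0.431, 0.902, -0.0]
wrist_force: [-3.5, -0.8, 6.1]
grip_width: 26.8
gripper_force: 36.1
```

```bash
python3 -m pendant '[{"claw":0.3,"dx":0,"dy":0,"dz":0,"turn":0},{"claw":0.45,"dx":0,"dy":0,"dz":0,"turn":0},{"claw":0.55,"dx":0,"dy":0,"dz":0,"turn":0},{"claw":0.55,"dx":0,"dy":0,"dz":-1,"turn":0},{"claw":0.55,"dx":0,"dy":0,"dz":-2,"turn":0},{"claw":0.55,"dx":0,"dy":0,"dz":-3,"turn":0},{"claw":0.55,"dx":0,"dy":0,"dz":-3,"turn":0},{"claw":0.55,"dx":0,"dy":0,"dz":-3,"turn":0}]'
python3 -m pendant '[{"claw":0.55,"dx":0,"dy":0,"dz":-3,"turn":0},{"claw":0.55,"dx":2,"dy":3,"dz":0,"turn":0},{"claw":0.55,"dx":2,"dy":3,"dz":0,"turn":0},{"claw":0.55,"dx":2,"dy":3,"dz":0,"turn":0},{"claw":0.55,"dx":2,"dy":3,"dz":0,"turn":0},{"claw":0.55,"dx":0,"dy":0,"dz":0,"turn":0},{"claw":0.55,"dx":0,"dy":0,"dz":0,"turn":0},{"claw":0.55,"dx":0,"dy":0,"dz":0,"turn":0}]'
python3 - <<'E'
from h import *
im=snap('scene','pics/s9.png')[0][130:280,200:420]
im2=snap('side','pics/d9.png')[0][150:420,150:450]
o=np.zeros((600,440,3),np.uint8);a=cv2.resize(im,(440,300),interpolation=cv2.INTER_CUBIC);b=cv2.resize(im2,(333,300),interpolation=cv2.INTER_CUBIC)
o[:300,:440]=a;o[300:,:333]=b;cv2.imwrite('pics/v9.png',o[:,:,::-1])
E
```

```text
t: 33.95
eef_pos: [457.1, 187.1, 198.0]
orientation: [0.0, 0.431, 0.902, 0.0]
wrist_force: [0.8, 0.2, -0.3]
grip_width: 47.3
gripper_force: 0.0
t: 34.95
eef_pos: [499.8, 323.8, 226.5]
orientation: [0.0, 0.431, 0.902, -0.0]
wrist_force: [-0.5, 0.8, 0.2]
grip_width: 46.7
gripper_force: 0.0
```

View pics/v9.png

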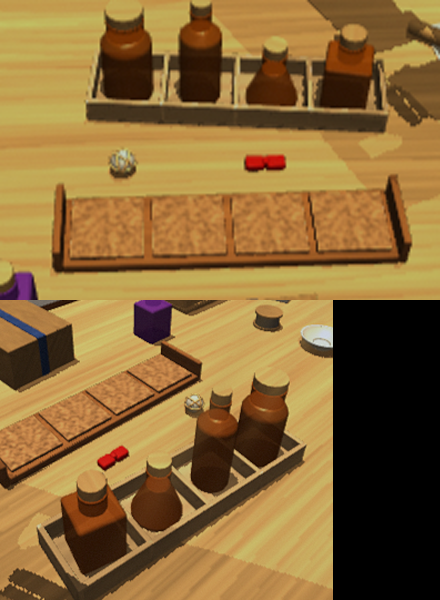

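All four bottles stand upright in their compartments. From the visitors' side they read jar, slim, conical, square, and the robot is clear.

```bash
python3 -c "
from bench import order
print(order.sign_off())"
```

```text
the job is handed in; nothing more can be done
None
```

The four amber bottles stand upright in the display rack in reverse order (from the robot's left: square, conical, slim, jar), and the job was handed in at about 35 s with the robot clear; no verdict came back.

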